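Load the drying board with four pipe stocks by height

ROBOT

A 6-joint arm with a two-finger parallel gripper is mounted at the origin on the work surface. World frame = base frame: x ahead of the robot, y to its left, z up, the work surface at z = 0. Lengths are in mm, angles in rad, forces in N, time in s.
With the tool pointing down it reaches from about 275 to 850 mm from the base axis. Payload 5.2 kg.
Tool frame: the origin (TCP) lies between the finger pads; the fingertips stand 8 mm ahead of it and the grasp point (between the pads) lies 11 mm behind it (robot.tips_ahead is the distance from the TCP to the fingertips, in mm); z points along the fingers, y is the line along which they close (so a half turn about z gives the same grasp; the last joint's range is limited). The gripper opens to 85 mm and grips with 20 to 120 N. Pads are 22 mm wide; open, the fingers measure 114 mm over their backs; the gripper's body (76 mm by 85 mm) begins 54 mm behind the grasp point. The pads swing forward as they close: fully open they stand 13 mm farther back than shut.
Start: joints at [0.927, 0.259, 1.535, -0, 1.348, -0.203], TCP at [234.645, 497.441, 239.31] pointing down, gripper open.
Joint ranges: [-3.14, 3.14], [-0.91, 2.08], [0.19, 2.58], [-1.22, 4.36], [0.22, 2.71], [-3.12, 3.12]. Speed limits (rad/s): [2.57, 2.57, 3.14, 3.14, 3.14, 3.14].

INTERFACE

Orientations are given as a 3x3 rotation matrix whose columns are the frame's x, y, z axes.
In Python, from station import status, optics, robot gives the robot as it stands.
- The arm moves only by the tool step_arm, never from a script. Its argument "increments" is a list of rows, each a list of 3 entries, a list of its own where there are three numbers: the shift along the tool's x, y, z in mm, then the turn, a rotation vector about the tool's x, y, z in degrees, then the closure, from 0 (fully open) to 1 (shut). In form: [[[tx, ty, tz], [rx, ry, rz], grip], ...]. A call has 1 to 12 rows; each row is the pose to reach, as a shift and turn from the pose commanded when the call began, along the tool's axes at that moment; what a row does not reach only later rows make up. A row lasts 1/10 s, in which the tool goes at most 50 mm and 8.59 degrees, less where a joint would pass 70% of its speed; a pose out of reach is approached as far as the arm can. A call with a gripper value outside its range is refused whole. The fingers move at their own pace and stop on an object; "force" is the grip in N (left out, the last holds). Time passes only in rows, so rows that repeat a pose let the fingers close. It gives the time, the measured TCP pose, the force, the opening and the grip force at its end, in the units of the state.
- status.get_obs(): the state, without advancing time (a new reading comes with each control period).
- optics.grab_frame(name): name is "scene" or "top"; returns a dict with "image" (384x512x3 uint8, red, green, blue), "camera_matrix" (3x3 intrinsics, pixels), "extrinsics" (4x4, takes a point from world to camera coordinates). Camera axes: x right, y down, z forward; pixel columns grow to the right and rows downward; lengths in mm; the calibration is good to about 2 mm. A picture is of the moment at which its call begins. There is no depth.
- robot.sign_off(): hands the job in; it is judged then, once.
The state is a dict: "t": time; "joint_positions": joint angles; "dq": joint speeds; "effort": joint torques, N m; "position": TCP position; "tool_rot": TCP orientation; "ft_force": force on the tool from outside, world axes, zero at the start; "ft_torque": the same for the moment, N m; "width": opening from 0.0 (shut) to 1.0 (fully open); "finger_force": force on a finger pad.
Only numpy, scipy, OpenCV 4.12 (cv2) and the standard library are available. Lean on these libraries where they do the work, as an engineer would, in place of code of your own. Each camera call takes 0.05 s, during which the arm holds its last target. There are 200 camera calls.

TASK

Load the drying board before oiling: stand each of the four bored wooden pipe stocks over its own dowel, its foot down on the board, with the shortest on the dowel next to the lantern and each next one taller, up to the tallest on the dowel farthest from it, so that none stands in another's light. Keep the stocks upright as you go: do not knock any of them over.

Things in the scene. Friction and masses are not known exactly. Their poses are not given: they have to be found in the camera images.
- stock_a_mid (a point): The shortest of the four loose turned wooden pipe stocks: an upright round tube of brown wood with a beaded collar at its top, 54 mm tall, 40 mm outside diameter, with a 26 mm bore right through, about 30 g; beads and grooves are under 3.5 mm deep. This point is on its axis, half-way up, 27 mm above its foot; z along the axis, up. It starts standing on the table.
- stock_b_mid (a point): The second shortest of the four loose turned wooden pipe stocks: an upright round tube of brown wood with a beaded collar at its top, 72 mm tall, 40 mm outside diameter, with a 26 mm bore right through, about 40 g; beads and grooves are under 3.5 mm deep. This point is on its axis, half-way up, 36 mm above its foot; z along the axis, up. It starts standing on the table.
- stock_c_mid (a point): The second tallest of the four loose turned wooden pipe stocks: an upright round tube of brown wood with a beaded collar at its top, 90 mm tall, 40 mm outside diameter, with a 26 mm bore right through, about 50 g; beads and grooves are under 3.5 mm deep. This point is on its axis, half-way up, 45 mm above its foot; z along the axis, up. It starts standing on the table.
- stock_d_mid (a point): The tallest of the four loose turned wooden pipe stocks: an upright round tube of brown wood with a beaded collar at its top, 108 mm tall, 40 mm outside diameter, with a 26 mm bore right through, about 59 g; beads and grooves are under 3.5 mm deep. This point is on its axis, half-way up, 54 mm above its foot; z along the axis, up. It starts standing on the table.
- dowel_1: One of the four alike, fixed, upright dowels of the drying board, pale wood, 10 mm diameter, with a rounded tip 32 mm above the board. Origin: centre of the dowel's foot, on the board's top, which is 22 mm above the table; x points across the board, y along the row of dowels. The board is 100 mm by 330 mm; its dowels stand in one straight row, 75 mm apart, and their numbers say nothing of their order in the row.
- dowel_2: One of the four alike, fixed, upright dowels of the drying board, pale wood, 10 mm diameter, with a rounded tip 32 mm above the board. Origin: centre of the dowel's foot, on the board's top, which is 22 mm above the table; x points across the board, y along the row of dowels. The board is 100 mm by 330 mm; its dowels stand in one straight row, 75 mm apart, and their numbers say nothing of their order in the row.
- dowel_3: One of the four alike, fixed, upright dowels of the drying board, pale wood, 10 mm diameter, with a rounded tip 32 mm above the board. Origin: centre of the dowel's foot, on the board's top, which is 22 mm above the table; x points across the board, y along the row of dowels. The board is 100 mm by 330 mm; its dowels stand in one straight row, 75 mm apart, and their numbers say nothing of their order in the row.
- dowel_4: One of the four alike, fixed, upright dowels of the drying board, pale wood, 10 mm diameter, with a rounded tip 32 mm above the board. Origin: centre of the dowel's foot, on the board's top, which is 22 mm above the table; x points across the board, y along the row of dowels. The board is 100 mm by 330 mm; its dowels stand in one straight row, 75 mm apart, and their numbers say nothing of their order in the row.
- lantern: LED work lantern, the drying lamp: black round base 94 mm across, bright cream cylinder, black cap and wire bail, 205 mm tall, fixed to the table. Origin: centre of its underside, on the table. It stands in line with the row of dowels, beyond one end or the other of the board, 170 mm from the nearest dowel. (A terracotta jar of brushes, 72 mm across, its brushes reaching up to 205 mm, stands the same distance beyond the other end.)
Mind the look-alikes: they are no part of the job. Leave any blue or yellow look-alike of the part that bears stock_a_mid alone.

How it is judged (in metres and radians):
At the end, for the whole second after the job is handed in: From the lantern outwards the stocks stand shortest to tallest, one per dowel: axis within 10 mm of the dowel, distance from the lantern within 20 mm of that place in the row, foot on the board (height within 4 mm), upright within 0.1 rad, at rest ((horizontal distance between stock_a_mid and dowel_1 below 0.01 m or horizontal distance between stock_a_mid and dowel_2 below 0.01 m or horizontal distance between stock_a_mid and dowel_3 below 0.01 m or horizontal distance between stock_a_mid and dowel_4 below 0.01 m) and horizontal distance between stock_a_mid and lantern between 0.15 and 0.19 m and height (world z) of stock_a_mid between 0.045 and 0.053 m and angle between each of stock_a_mid, stock_b_mid, stock_c_mid, stock_d_mid's own z axis and vertical below 0.1 rad and linear speed of each of stock_a, stock_b, stock_c, stock_d below 0.02 m/s and (horizontal distance between stock_b_mid and dowel_1 below 0.01 m or horizontal distance between stock_b_mid and dowel_2 below 0.01 m or horizontal distance between stock_b_mid and dowel_3 below 0.01 m or horizontal distance between stock_b_mid and dowel_4 below 0.01 m) and horizontal distance between stock_b_mid and lantern between 0.225 and 0.265 m and height (world z) of stock_b_mid between 0.054 and 0.062 m and (horizontal distance between stock_c_mid and dowel_1 below 0.01 m or horizontal distance between stock_c_mid and dowel_2 below 0.01 m or horizontal distance between stock_c_mid and dowel_3 below 0.01 m or horizontal distance between stock_c_mid and dowel_4 below 0.01 m) and horizontal distance between stock_c_mid and lantern between 0.3 and 0.34 m and height (world z) of stock_c_mid between 0.063 and 0.071 m and (horizontal distance between stock_d_mid and dowel_1 below 0.01 m or horizontal distance between stock_d_mid and dowel_2 below 0.01 m or horizontal distance between stock_d_mid and dowel_3 below 0.01 m or horizontal distance between stock_d_mid and dowel_4 below 0.01 m) and horizontal distance between stock_d_mid and lantern between 0.375 and 0.415 m and height (world z) of stock_d_mid between 0.072 and 0.08 m); the robot touches nothing.
It fails at once if the shortest stock is knocked over (leans more than 1.1 rad) (angle between stock_a_mid's own z axis and vertical above 1.1 rad).
It fails at once if the second shortest stock is knocked over (leans more than 1.1 rad) (angle between stock_b_mid's own z axis and vertical above 1.1 rad).
It fails at once if the second tallest stock is knocked over (leans more than 1.1 rad) (angle between stock_c_mid's own z axis and vertical above 1.1 rad).
It fails at once if the tallest stock is knocked over (leans more than 1.1 rad) (angle between stock_d_mid's own z axis and vertical above 1.1 rad).
It also fails if it takes over 104 s, if anything falls off the work surface, if the arm or the gripper's body presses on something with over 40 N, if the wrist force passes 120 N, or if a joint passes its speed limit or range.

## Working session

There is one attempt and no reset: what is moved stays moved. The work goes in short steps, Python scripts to look and compute and a tool call to move; the robot and the scene stay as the last step left them, time stands still between calls to the robot, and variables do not carry over. Pictures are saved under pics/ and viewed, at most 14 in all, crops included, and the job is handed in when it is done.

Besides the shell and the picture viewer there is one more tool, called after ">>>" by a JSON object that holds its "fn" and its "kwargs", one argument or row to a line. step_arm: Moves the arm, as the interface text tells. Its arguments: {"type":"object","properties":{"increments":{"type":"array","items":{"type":"array"}},"force":{"type":"number"}},"required":["increments"]}

```bash
mkdir -p pics; python3 - <<'E'
from station import status, optics, robot
import cv2,numpy as np
for n in("scene","top"):
    f=optics.grab_frame(n); cv2.imwrite(f"pics/{n}0.png",f["image"][:,:,::-1]); np.savez(f"pics/{n}0.npz",**f)
    print(n,f["camera_matrix"].round(1).tolist(),f["extrinsics"].round(3).tolist())
o=status.get_obs(); print(o["t"],o["position"],np.round(o["tool_rot"],3).tolist(),o["width"])
E
```

```text
scene [[422.8, 0.0, 249.7], [0.0, 422.8, 187.1], [0.0, 0.0, 1.0]] [[-0.08, 0.997, 0.001, 58.658], [0.572, 0.047, -0.819, -280.11], [-0.816, -0.065, -0.574, 1386.254], [0.0, 0.0, 0.0, 1.0]]
top [[443.1, 0.0, 261.8], [0.0, 443.1, 185.4], [0.0, 0.0, 1.0]] [[-0.027, -1.0, -0.009, 26.338], [-0.997, 0.028, -0.076, 558.676], [0.077, 0.007, -0.997, 1022.008], [0.0, 0.0, 0.0, 1.0]]
0.1 [234.35708584 497.06288061 238.53208668] [[-0.904, 0.427, -0.001], [0.427, 0.904, -0.001], [0.0, -0.002, -1.0]] 1.0015771789074608
```

View pics/scene0.png

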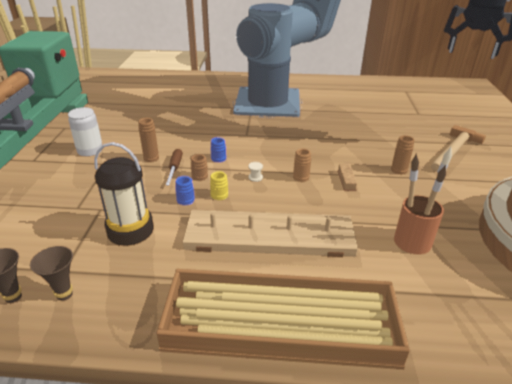

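View pics/top0.png

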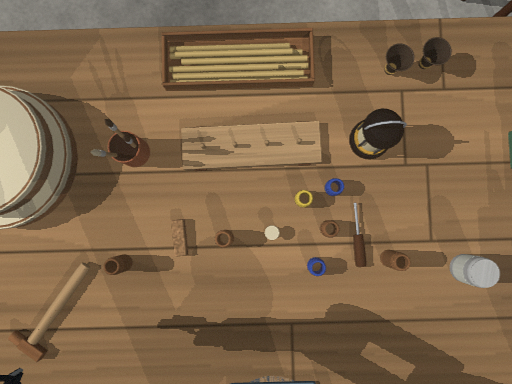

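The candidates for the shortest stock are all seen in the scene view:
- brown short tube at (199,167)
- blue tubes at (185,190) and (218,150)
- yellow tube at (219,185)
- white spool at (255,172)
- taller brown tubes at (149,140), (302,165) and (403,155)

By the description I choose the brown one at (199,167). In the scene view the lantern is at (125,200), on the left (−y) side, and the jar is on the right. I'll check the choice with zoomed crops.

```bash
python3 - <<'E'
import cv2,numpy as np
s=cv2.imread("pics/scene0.png");t=cv2.imread("pics/top0.png")
def c(im,x0,y0,x1,y1,k):return cv2.resize(im[y0:y1,x0:x1],None,fx=k,fy=k,interpolation=cv2.INTER_CUBIC)
def pad(a,w):return cv2.copyMakeBorder(a,0,0,0,w-a.shape[1],cv2.BORDER_CONSTANT)
# stocks: crops 50x50 each x4 -> 200; scene row, top row
S=[(149,140),(199,167),(302,165),(403,155)];T=[(400,260),(330,228),(224,238),(116,264)]
r1=np.hstack([c(s,x-24,y-30,x+25,y+30,4) for x,y in S]);r2=np.hstack([c(t,x-24,y-24,x+25,y+25,4) for x,y in T])
cv2.imwrite("pics/stocks.png",np.vstack([r1,r2]))
cv2.imwrite("pics/board.png",np.vstack([pad(c(s,180,200,360,260,4),800),pad(c(t,175,115,330,170,5),800)]))
E
```

```text
(no output)
```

View pics/stocks.png

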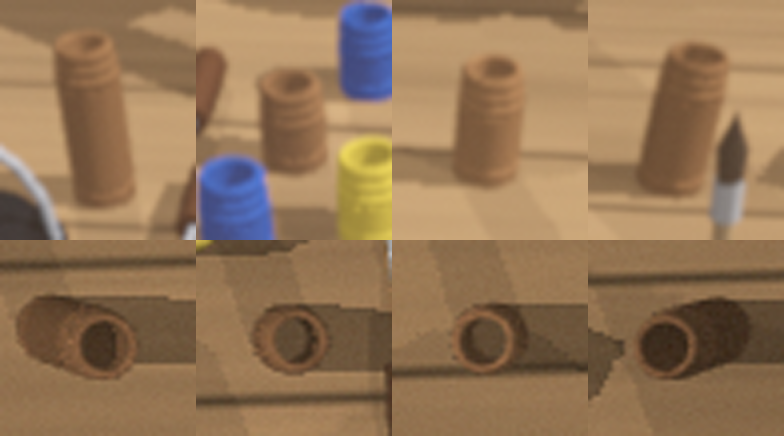

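View pics/board.png

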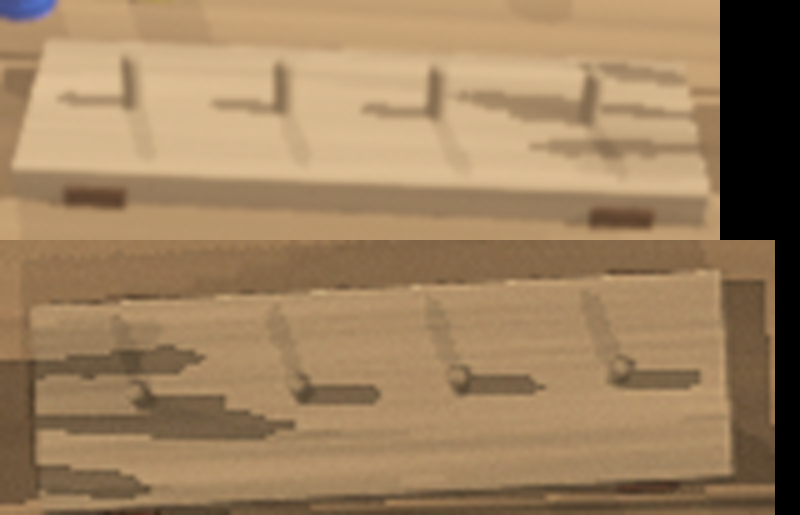

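The crops confirm the choice: at scene (199,167) is a short brown collared tube, and the tallest look to be the outer left and right ones. Four dowel tips are visible in both views. Next I triangulate them.

```bash
cat >h.py <<'E'
import cv2,numpy as np
F={n:np.load(f"pics/{n}0.npz") for n in("scene","top")}
P={n:F[n]["camera_matrix"]@F[n]["extrinsics"][:3] for n in F}
def tri(s,t):
    X=cv2.triangulatePoints(P["scene"],P["top"],np.float64(s).reshape(2,1),np.float64(t).reshape(2,1)); return (X[:3]/X[3]).ravel()
def ray(n,uv,z):
    E=F[n]["extrinsics"];R=E[:3,:3];c=-R.T@E[:3,3];d=R.T@np.linalg.solve(F[n]["camera_matrix"],[uv[0],uv[1],1]);return c+d*(z-c[2])/d[2]
def proj(n,X):
    p=P[n]@np.r_[X,1];return p[:2]/p[2]
E
python3 - <<'E'
from h import *
st=dict(L=((146.4,120.1),(401.6,261.9)),short=((198.6,156.9),(329.6,228.6)),B=((303.6,151.1),(222.9,238.1)),R=((406.1,137.6),(111.1,266.1)))
for k,(s,t) in st.items():
    X=tri(s,t);print(k,X.round(1))
    for h in(54,72,90,108): print("   ",h,ray("scene",s,h).round(1)[:2],ray("top",t,h).round(1)[:2])
ts=[(127,58),(281,65),(435,70),(589,78)];fs=[(128,106),(281,110),(434,115),(588,120)];tt=[(620,368),(459,375),(300,385),(140,391)]
for a,f,b in zip(ts,fs,tt):
    s=(a[0]/4+179.6,a[1]/4+199.6);g=(f[0]/4+179.6,f[1]/4+199.6);t=(b[0]/5+174.6,(b[1]-240)/5+114.6)
    print("tip",tri(s,t).round(1),ray("scene",s,54).round(1)[:2],ray("top",t,52).round(1)[:2],"foot",ray("scene",g,22).round(1)[:2])
print("lantern", ray("scene",(129,228),8).round(1))
E
```

```text
L [ 381.1 -281.8  108. ]
    54 [ 273.4 -319.5] [ 375.7 -298.5]
    72 [ 309.4 -306.7] [ 377.5 -293.1]
    90 [ 345.3 -293.9] [ 379.4 -287.7]
    108 [ 381.2 -281.1] [ 381.2 -282.3]
short [ 454.6 -141.3   54.2]
    54 [ 454.3 -142.8] [ 454.4 -140. ]
    72 [ 483.9 -136.2] [ 454.9 -137.4]
    90 [ 513.5 -129.6] [ 455.3 -134.9]
    108 [ 543. -123.] [ 455.8 -132.3]
B [440.4 100.8  73.2]
    54 [406.9 103.8] [439.6 101.9]
    72 [438.2 101.8] [440.3 100.1]
    90 [469.4  99.7] [441.   98.4]
    108 [500.7  97.6] [441.7  96.6]
R [387.  342.4  90.5]
    54 [317.4 364.6] [383.6 355.6]
    72 [351.8 353.4] [385.3 349.3]
    90 [386.2 342.2] [387. 343.]
    108 [420.6 330.9] [388.7 336.8]
tip [659.4 -78.9  49.8] [664.5 -79.9] [658.8 -76.9] foot [662.7 -81.3]
tip [658.2  -4.1  49.5] [663.9  -5.2] [657.7  -2.7] foot [659.5  -5.5]
tip [655.6  69.9  49.2] [661.6  68.7] [655.2  70.6] foot [657.2  69.9]
tip [655.  144.   48.7] [661.7 141.9] [654.5 144.5] foot [654.8 145.2]
lantern [ 665.8 -250.     8. ]
```

All four stocks are identified by their triangulated heights. Positions are in mm:

| Stock | Position | Height | Target dowel |
|---|---|---|---|
| a | (454.5,-141.3) | 54 | (660,-79) |
| b | (440,101) | 72 | (658.5,-4) |
| c | (387,342.5) | 90 | (656.7,70) |
| d | (381,-282) | 108 | (655,144.8) |

I start with c. The gripper turns so the fingers close along world x, across the board and clear of neighbouring stocks.

>>> {"fn": "step_arm", "kwargs": {
  "increments": [
    [[-204, -74.5, 89], [0, 0, 64.7], 0],
    [[-204, -74.5, 89], [0, 0, 64.7], 0],
    [[-204, -74.5, 89], [0, 0, 64.7], 0],
    [[-204, -74.5, 89], [0, 0, 64.7], 0],
    [[-204, -74.5, 89], [0, 0, 64.7], 0],
    [[-204, -74.5, 89], [0, 0, 64.7], 0],
    [[-204, -74.5, 89], [0, 0, 64.7], 0],
    [[-204, -74.5, 89], [0, 0, 64.7], 0],
    [[-204, -74.5, 89], [0, 0, 64.7], 0],
    [[-204, -74.5, 89], [0, 0, 64.7], 0],
    [[-204, -74.5, 89], [0, 0, 64.7], 0],
    [[-204, -74.5, 89], [0, 0, 64.7], 0]
  ],
  "force": 30
}}

```text
t: 1.3
position: [387.2, 343.1, 150.3]
tool_rot: [[-0.002, 1.0, -0.0], [1.0, 0.002, -0.0], [-0.0, -0.0, -1.0]]
ft_force: [0.7, 1.0, 0.2]
width: 0.998
finger_force: 0.0
```

>>> {"fn": "step_arm", "kwargs": {
  "increments": [
    [[0, 0, 40], [0, 0, 0], 0],
    [[0, 0, 70], [0, 0, 0], 0],
    [[0, 0, 90], [0, 0, 0], 0],
    [[0, 0, 100], [0, 0, 0], 0],
    [[0, 0, 100], [0, 0, 0], 0],
    [[0, 0, 100], [0, 0, 0], 0.3],
    [[0, 0, 100], [0, 0, 0], 0.4],
    [[0, 0, 100], [0, 0, 0], 0.5],
    [[0, 0, 100], [0, 0, 0], 0.6],
    [[0, 0, 100], [0, 0, 0], 0.8],
    [[0, 0, 100], [0, 0, 0], 0.8],
    [[0, 0, 100], [0, 0, 0], 0.8]
  ],
  "force": 30
}}

```text
t: 2.5
position: [387.9, 343.4, 51.3]
tool_rot: [[-0.001, 1.0, 0.002], [1.0, 0.001, 0.001], [0.001, 0.002, -1.0]]
ft_force: [-1.0, -0.7, 6.7]
width: 0.449
finger_force: 31.4
```

>>> {"fn": "step_arm", "kwargs": {
  "increments": [
    [[0, 0, -15], [0, 0, 0], 0.8],
    [[0, 0, -45], [0, 0, 0], 0.8],
    [[0, 0, -80], [0, 0, 0], 0.8],
    [[-15, 15, -100], [0, 0, 0], 0.8],
    [[-45, 44, -100], [0, 0, 0], 0.8],
    [[-80, 79, -100], [0, 0, 0], 0.8],
    [[-115, 113, -100], [0, 0, 0], 0.8],
    [[-150, 148, -100], [0, 0, 0], 0.8],
    [[-185, 183, -100], [0, 0, 0], 0.8],
    [[-220, 217, -100], [0, 0, 0], 0.8],
    [[-250, 247, -100], [0, 0, 0], 0.8],
    [[-273, 270, -100], [0, 0, 0], 0.8]
  ]
}}

```text
t: 3.7
position: [659.2, 67.7, 150.1]
tool_rot: [[0.001, 1.0, 0.0], [1.0, -0.001, -0.0], [-0.0, 0.0, -1.0]]
ft_force: [0.2, 0.9, -0.2]
width: 0.451
finger_force: 31.0
```

>>> {"fn": "step_arm", "kwargs": {
  "increments": [
    [[0, 0, 0], [0, 0, 0], 0.8],
    [[0, 0, 0], [0, 0, 0], 0.8]
  ]
}}

```text
t: 3.9
position: [657.3, 69.6, 149.6]
tool_rot: [[0.001, 1.0, -0.001], [1.0, -0.001, 0.0], [0.0, -0.001, -1.0]]
ft_force: [-1.2, -0.0, -1.2]
width: 0.456
finger_force: 31.0
```

```bash
cat >look.py <<'E'
import sys,cv2,numpy as np
from station import status,optics
from h import *
n=sys.argv[1];o=[optics.grab_frame(k)["image"][:,:,::-1] for k in("scene","top")]
a=cv2.resize(o[0][100:265,170:380],None,fx=3.5,fy=3.5,interpolation=cv2.INTER_CUBIC)
cv2.imwrite(f"pics/s{n}.png",o[0]);cv2.imwrite(f"pics/t{n}.png",o[1]);cv2.imwrite(f"pics/c{n}.png",a)
print(status.get_obs()["position"].round(1) if hasattr(status.get_obs()["position"],'round') else status.get_obs()["position"])
E
python3 look.py 1
```

```text
[656.6  71.1 150. ]
```

View pics/c1.png

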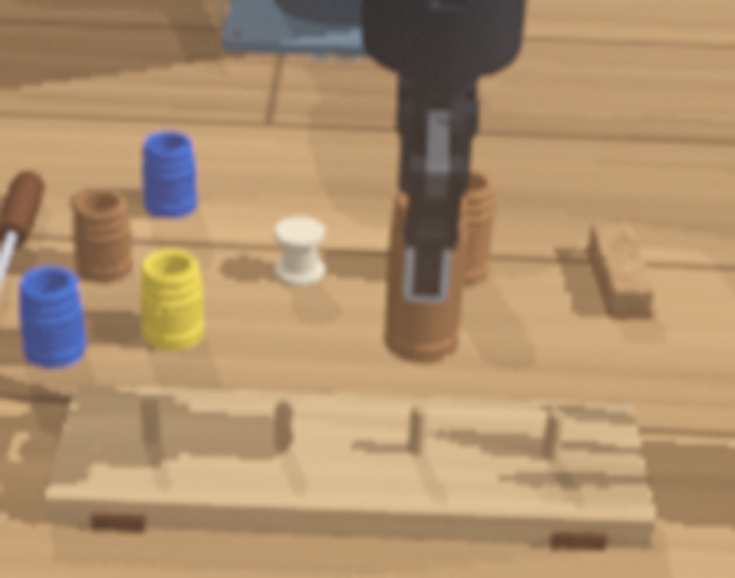

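Stock c hangs upright over dowel 3 from the lantern; its foot is at crop (423,350) and the dowel at (415,430). A quick projection check comes before lowering.

```bash
python3 - <<'E'
from h import *
for x in((656.7,70,99),(656.7,75,99),(676.7,70,99),(656.7,70,54),(656.7,70,22)):
    p=proj("scene",x); print(x,((p-[170,100]+.5)*3.5-.5).round(1))
E
```

```text
(656.7, 70, 99) [422.5 339.7]
(656.7, 75, 99) [431.9 340.1]
(676.7, 70, 99) [422.4 362.3]
(656.7, 70, 54) [417.9 405.6]
(656.7, 70, 22) [414.8 449.9]
```

>>> {"fn": "step_arm", "kwargs": {
  "increments": [
    [[0, 0, 25], [0, 0, 0], 0.8],
    [[0, 0, 45], [0, 0, 0], 0.8],
    [[0, 0, 60], [0, 0, 0], 0.8],
    [[0, 0, 70], [0, 0, 0], 0.8],
    [[0, 0, 75], [0, 0, 0], 0.8],
    [[0, 0, 77.5], [0, 0, 0], 0.8],
    [[0, 0, 77.5], [0, 0, 0], 0.8],
    [[0, 0, 77.5], [0, 0, 0], 0.4],
    [[0, 0, 77.5], [0, 0, 0], 0.2],
    [[0, 0, 77.5], [0, 0, 0], 0],
    [[0, 0, 77.5], [0, 0, 0], 0],
    [[0, 0, 77.5], [0, 0, 0], 0]
  ]
}}

```text
t: 5.2
position: [657.6, 70.2, 72.9]
tool_rot: [[-0.001, 1.0, 0.0], [1.0, 0.001, -0.0], [-0.0, 0.0, -1.0]]
ft_force: [0.1, -0.3, -0.2]
width: 1.0
finger_force: 0.0
```

>>> {"fn": "step_arm", "kwargs": {
  "increments": [
    [[0, 0, -20], [0, 0, 0], 0],
    [[0, 0, -60], [0, 0, 0], 0],
    [[0, 0, -100], [0, 0, 0], 0],
    [[5, -40, -100], [0, 0, 0], 0],
    [[12, -85, -100], [0, 0, 0], 0],
    [[19, -130, -90], [0, 0, 0], 0],
    [[25, -175, -75], [0, 0, 0], 0],
    [[31, -210, -60], [0, 0, 0], 0],
    [[31, -217.5, -50], [0, 0, 0], 0],
    [[31, -217.5, -40], [0, 0, 0], 0],
    [[31, -217.5, -40], [0, 0, 0], 0],
    [[31, -217.5, -40], [0, 0, 0], 0]
  ]
}}

```text
t: 6.4
position: [442.0, 100.8, 113.1]
tool_rot: [[-0.0, 1.0, 0.001], [1.0, 0.0, -0.0], [-0.0, 0.001, -1.0]]
ft_force: [-0.2, 0.5, -0.4]
width: 0.998
finger_force: 0.0
```

```bash
python3 look.py 2
```

```text
[441.7 100.8 113.2]
```

View pics/c2.png

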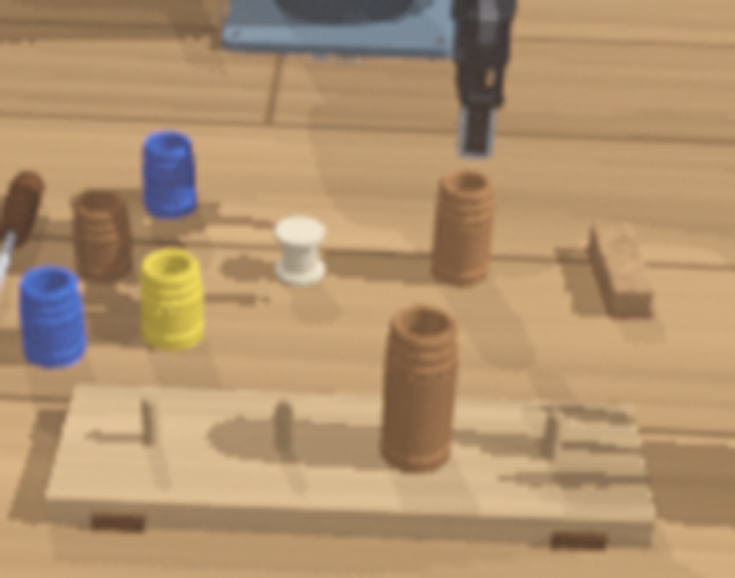

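Stock c stands seated and upright at crop (418,390). The finger at (477,155) looks slightly right of b at (463,180), so I check that against projection.

```bash
python3 - <<'E'
from h import *
for x in((442+45,101,113),(442+50,101,113),(440,101,72),(440,101,0)):
    p=proj("scene",x); print(x,((p-[170,100]+.5)*3.5-.5).round(1))
E
```

```text
(487, 101, 113) [474.4 162.2]
(492, 101, 113) [474.6 166.2]
(440, 101, 72) [467.7 181.4]
(440, 101, 0) [460. 272.]
```

>>> {"fn": "step_arm", "kwargs": {
  "increments": [
    [[0, 0, 30], [0, 0, 0], 0],
    [[0, 0, 55], [0, 0, 0], 0],
    [[0, 0, 72], [0, 0, 0], 0],
    [[0, 0, 78], [0, 0, 0], 0],
    [[0, 0, 78], [0, 0, 0], 0],
    [[0, 0, 78], [0, 0, 0], 0.3],
    [[0, 0, 78], [0, 0, 0], 0.4],
    [[0, 0, 78], [0, 0, 0], 0.5],
    [[0, 0, 78], [0, 0, 0], 0.6],
    [[0, 0, 78], [0, 0, 0], 0.8],
    [[0, 0, 78], [0, 0, 0], 0.8],
    [[0, 0, 78], [0, 0, 0], 0.8]
  ]
}}

```text
t: 7.7
position: [440.6, 101.1, 35.6]
tool_rot: [[-0.001, 1.0, 0.002], [1.0, 0.001, -0.0], [-0.0, 0.002, -1.0]]
ft_force: [-0.8, 0.0, 6.4]
width: 0.452
finger_force: 30.4
```

>>> {"fn": "step_arm", "kwargs": {
  "increments": [
    [[0, 0, -15], [0, 0, 0], 0.8],
    [[0, 0, -45], [0, 0, 0], 0.8],
    [[0, 0, -80], [0, 0, 0], 0.8],
    [[-20, 10, -100], [0, 0, 0], 0.8],
    [[-45, 30, -100], [0, 0, 0], 0.8],
    [[-75, 60, -100], [0, 0, 0], 0.8],
    [[-97, 95, -100], [0, 0, 0], 0.8],
    [[-105, 135, -100], [0, 0, 0], 0.8],
    [[-105, 175, -100], [0, 0, 0], 0.8],
    [[-105, 205, -100], [0, 0, 0], 0.8],
    [[-105, 218.5, -100], [0, 0, 0], 0.8],
    [[-105, 218.5, -100], [0, 0, 0], 0.8]
  ]
}}

```text
t: 8.9
position: [660.0, -4.0, 134.1]
tool_rot: [[-0.001, 1.0, 0.0], [1.0, 0.001, 0.0], [0.0, 0.0, -1.0]]
ft_force: [-1.1, 0.2, -0.6]
width: 0.452
finger_force: 30.4
```

>>> {"fn": "step_arm", "kwargs": {
  "increments": [
    [[0, 0, 0], [0, 0, 0], 0.8],
    [[0, 0, 0], [0, 0, 0], 0.8]
  ]
}}

```text
t: 9.1
position: [657.4, -3.5, 134.7]
tool_rot: [[-0.001, 1.0, -0.001], [1.0, 0.001, 0.0], [0.0, -0.001, -1.0]]
ft_force: [0.4, -0.3, -0.6]
width: 0.45
finger_force: 30.4
```

```bash
python3 look.py 3; python3 - <<'E'
from h import *
for x in((658.5,-4,99),(678.5,-4,99),(658.5,-4,54)):
    p=proj("scene",x); print(x,((p-[170,100]+.5)*3.5-.5).round(1))
E
```

```text
[657.7  -3.6 135.1]
(658.5, -4, 99) [283.8 335. ]
(678.5, -4, 99) [280.8 357.4]
(658.5, -4, 54) [283.6 400.8]
```

View pics/c3.png

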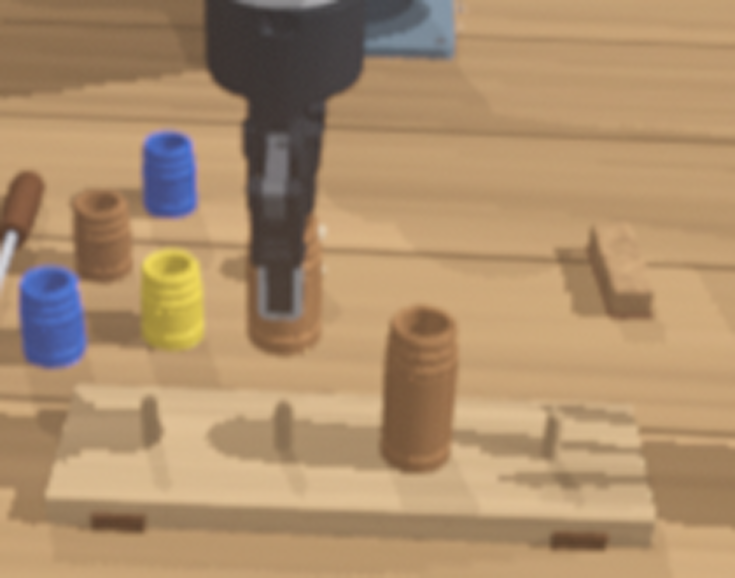

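Stock b's foot is at crop (284,345), directly above the dowel at (284,401). Lowering and releasing.

>>> {"fn": "step_arm", "kwargs": {
  "increments": [
    [[0, 0, 25], [0, 0, 0], 0.8],
    [[0, 0, 45], [0, 0, 0], 0.8],
    [[0, 0, 60], [0, 0, 0], 0.8],
    [[0, 0, 70], [0, 0, 0], 0.8],
    [[0, 0, 75], [0, 0, 0], 0.8],
    [[0, 0, 77.5], [0, 0, 0], 0.8],
    [[0, 0, 77.5], [0, 0, 0], 0.8],
    [[0, 0, 77.5], [0, 0, 0], 0.4],
    [[0, 0, 77.5], [0, 0, 0], 0.2],
    [[0, 0, 77.5], [0, 0, 0], 0],
    [[0, 0, 77.5], [0, 0, 0], 0],
    [[0, 0, 77.5], [0, 0, 0], 0]
  ]
}}

```text
t: 10.4
position: [658.7, -3.8, 57.4]
tool_rot: [[-0.001, 1.0, 0.0], [1.0, 0.001, -0.0], [-0.0, 0.0, -1.0]]
ft_force: [-0.2, -0.3, -0.3]
width: 1.001
finger_force: 0.0
```

>>> {"fn": "step_arm", "kwargs": {
  "increments": [
    [[0, 0, -20], [0, 0, 0], 0],
    [[0, 0, -60], [0, 0, 0], 0],
    [[0, 0, -100], [0, 0, 0], 0],
    [[-20, -30, -100], [0, 0, 0], 0],
    [[-48, -70, -100], [0, 0, 0], 0],
    [[-75, -110, -95], [0, 0, 0], 0.2],
    [[-102, -150, -85], [0, 0, 0], 0.2],
    [[-127, -185, -70], [0, 0, 0], 0.2],
    [[-137.5, -204, -55], [0, 0, 0], 0.2],
    [[-137.5, -204, -40], [0, 0, 0], 0.2],
    [[-137.5, -204, -40], [0, 0, 0], 0.2],
    [[-137.5, -204, -40], [0, 0, 0], 0.2]
  ]
}}

```text
t: 11.6
position: [455.0, -141.5, 97.7]
tool_rot: [[-0.001, 1.0, 0.0], [1.0, 0.001, -0.0], [-0.0, 0.0, -1.0]]
ft_force: [0.6, -0.6, 0.7]
width: 0.795
finger_force: 0.0
```

```bash
python3 look.py 4; python3 - <<'E'
from h import *
for x in((454+40,-141.3,97),(454.5,-141.3,54)):
    p=proj("scene",x); print(x,((p-[170,100]+.5)*3.5-.5).round(1))
E
```

```text
[ 455.7 -141.5   98.1]
(494, -141.3, 97) [ 87.9 174.3]
(454.5, -141.3, 54) [103.5 200.7]
```

View pics/c4.png

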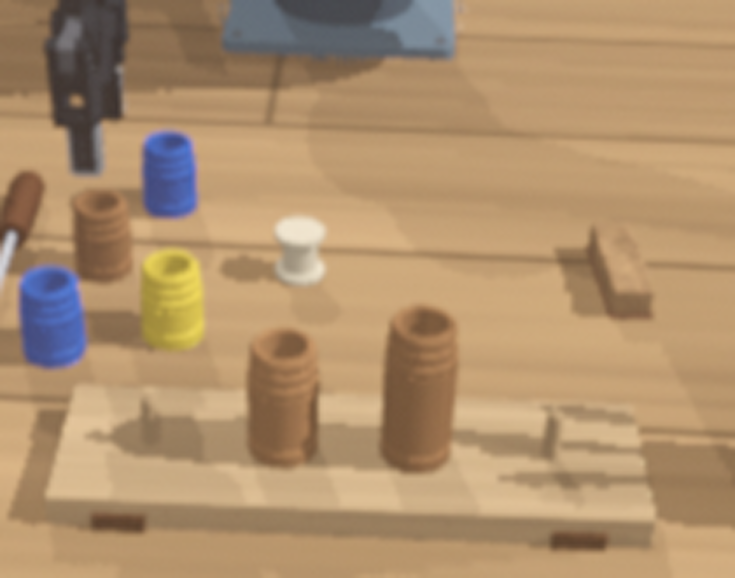

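Stock b is seated at crop (284,395). The finger at (86,170) matches the predicted position above a at (103,200). Descending onto a.

>>> {"fn": "step_arm", "kwargs": {
  "increments": [
    [[0, 0, 30], [0, 0, 0], 0.2],
    [[0, 0, 55], [0, 0, 0], 0.2],
    [[0, 0, 72], [0, 0, 0], 0.2],
    [[0, 0, 80], [0, 0, 0], 0.2],
    [[0, 0, 80], [0, 0, 0], 0.2],
    [[0, 0, 80], [0, 0, 0], 0.3],
    [[0, 0, 80], [0, 0, 0], 0.4],
    [[0, 0, 80], [0, 0, 0], 0.5],
    [[0, 0, 80], [0, 0, 0], 0.6],
    [[0, 0, 80], [0, 0, 0], 0.8],
    [[0, 0, 80], [0, 0, 0], 0.8],
    [[0, 0, 80], [0, 0, 0], 0.8]
  ]
}}

```text
t: 12.9
position: [455.4, -141.8, 18.3]
tool_rot: [[-0.001, 1.0, 0.002], [1.0, 0.001, -0.001], [-0.001, 0.002, -1.0]]
ft_force: [-0.4, -0.8, 5.8]
width: 0.464
finger_force: 29.9
```

>>> {"fn": "step_arm", "kwargs": {
  "increments": [
    [[0, 0, -15], [0, 0, 0], 0.8],
    [[0, 0, -45], [0, 0, 0], 0.8],
    [[0, 0, -80], [0, 0, 0], 0.8],
    [[0, 0, -105], [0, 0, 0], 0.8],
    [[10, 25, -110], [0, 0, 0], 0.8],
    [[22, 65, -110], [0, 0, 0], 0.8],
    [[35, 110, -110], [0, 0, 0], 0.8],
    [[48, 150, -110], [0, 0, 0], 0.8],
    [[58, 185, -110], [0, 0, 0], 0.8],
    [[62.5, 205.5, -110], [0, 0, 0], 0.8],
    [[62.5, 205.5, -110], [0, 0, 0], 0.8],
    [[62.5, 205.5, -110], [0, 0, 0], 0.8]
  ]
}}

```text
t: 14.1
position: [659.5, -78.6, 126.8]
tool_rot: [[-0.001, 1.0, -0.002], [1.0, 0.001, 0.0], [0.0, -0.002, -1.0]]
ft_force: [-0.1, -0.2, -0.7]
width: 0.457
finger_force: 30.4
```

```bash
python3 look.py 5; python3 - <<'E'
from h import *
for x in((660,-79,110),(680,-79,110),(660,-79,54)):
    p=proj("scene",x); print(x,((p-[170,100]+.5)*3.5-.5).round(1))
E
```

```text
[658.9 -79.  127.2]
(660, -79, 110) [143.5 313.3]
(680, -79, 110) [137.5 335.3]
(660, -79, 54) [148.8 395.6]
```

View pics/c5.png

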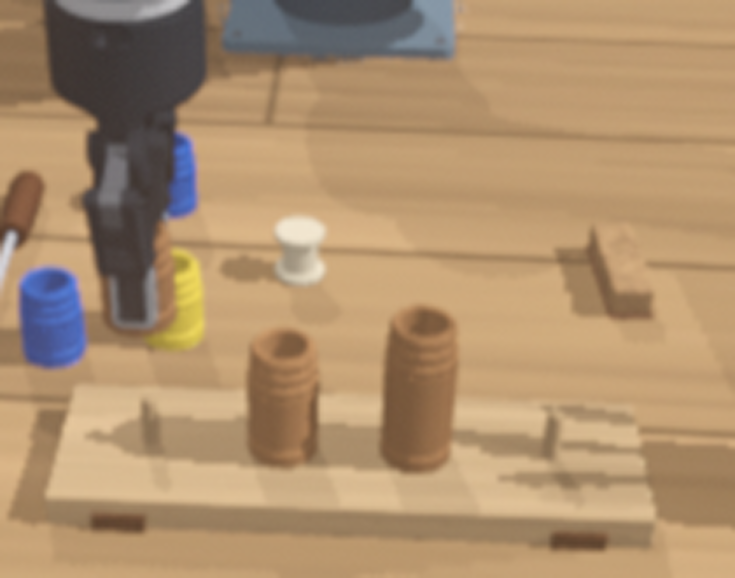

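Stock a's foot is at crop (139,325), as predicted above the dowel. Lowering and releasing.

>>> {"fn": "step_arm", "kwargs": {
  "increments": [
    [[0, 0, 25], [0, 0, 0], 0.8],
    [[0, 0, 50], [0, 0, 0], 0.8],
    [[0, 0, 68], [0, 0, 0], 0.8],
    [[0, 0, 79], [0, 0, 0], 0.8],
    [[0, 0, 85], [0, 0, 0], 0.8],
    [[0, 0, 87.5], [0, 0, 0], 0.8],
    [[0, 0, 87.5], [0, 0, 0], 0.8],
    [[0, 0, 87.5], [0, 0, 0], 0.4],
    [[0, 0, 87.5], [0, 0, 0], 0.2],
    [[0, 0, 87.5], [0, 0, 0], 0],
    [[0, 0, 87.5], [0, 0, 0], 0],
    [[0, 0, 87.5], [0, 0, 0], 0]
  ]
}}

```text
t: 15.4
position: [660.2, -78.8, 39.9]
tool_rot: [[-0.001, 1.0, 0.0], [1.0, 0.001, -0.0], [-0.0, 0.0, -1.0]]
ft_force: [-0.4, -0.2, 0.1]
width: 1.001
finger_force: 0.0
```

>>> {"fn": "step_arm", "kwargs": {
  "increments": [
    [[0, 0, -30], [0, 0, 0], 0],
    [[0, 0, -75], [0, 0, 0], 0],
    [[0, 0, -120], [0, 0, 0], 0],
    [[-10, -35, -140], [0, 0, 0], 0],
    [[-30, -78, -140], [0, 0, 0], 0],
    [[-60, -118, -140], [0, 0, 0], 0],
    [[-95, -153, -140], [0, 0, 0], 0],
    [[-130, -188, -140], [0, 0, 0], 0],
    [[-165, -223, -140], [0, 0, 0], 0],
    [[-193, -258, -130], [0, 0, 0], 0],
    [[-203, -279, -120], [0, 0, 0], 0],
    [[-203, -279, -115], [0, 0, 0], 0]
  ]
}}

```text
t: 16.6
position: [378.8, -283.0, 154.2]
tool_rot: [[0.003, 1.0, -0.001], [1.0, -0.003, 0.001], [0.001, -0.001, -1.0]]
ft_force: [0.9, 0.5, 0.0]
width: 1.002
finger_force: 0.0
```

>>> {"fn": "step_arm", "kwargs": {
  "increments": [
    [[0, 0, 0], [0, 0, 0], 0],
    [[0, 0, 0], [0, 0, 0], 0]
  ]
}}

```text
t: 16.8
position: [382.3, -281.7, 155.1]
tool_rot: [[-0.001, 1.0, 0.001], [1.0, 0.001, -0.0], [-0.0, 0.001, -1.0]]
ft_force: [0.3, -0.1, 0.5]
width: 0.998
finger_force: 0.0
```

```bash
python3 look.py 6; python3 - <<'E'
from h import *
im=cv2.imread("pics/s6.png");cv2.imwrite("pics/w6.png",cv2.resize(im[60:260,60:360],None,fx=2.6,fy=2.6,interpolation=cv2.INTER_CUBIC))
for x in((381+45,-282,154),(381,-282,108)):
    p=proj("scene",x); print(x,((p-[60,60]+.5)*2.6-.5).round(1))
E
```

```text
[ 382.5 -281.6  155.3]
(426, -282, 154) [202.9 132. ]
(381, -282, 108) [224.5 156.9]
```

View pics/w6.png

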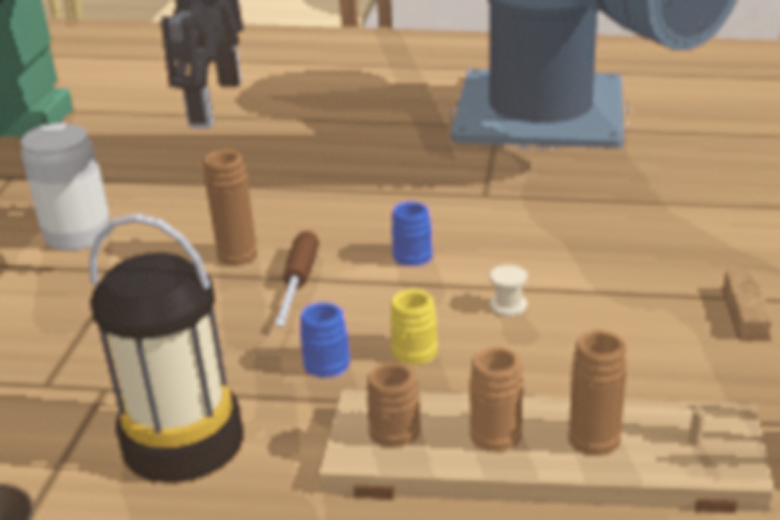

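Stocks a, b and c stand seated in order at (393,405), (496,398) and (598,392). The open finger at (200,120) lines up with d at (224,157). Grasping d.

>>> {"fn": "step_arm", "kwargs": {
  "increments": [
    [[0, 0, 30], [0, 0, 0], 0],
    [[0, 0, 60], [0, 0, 0], 0],
    [[0, 0, 80], [0, 0, 0], 0],
    [[0, 0, 89], [0, 0, 0], 0],
    [[0, 0, 89], [0, 0, 0], 0],
    [[0, 0, 89], [0, 0, 0], 0.3],
    [[0, 0, 89], [0, 0, 0], 0.4],
    [[0, 0, 89], [0, 0, 0], 0.5],
    [[0, 0, 89], [0, 0, 0], 0.6],
    [[0, 0, 89], [0, 0, 0], 0.8],
    [[0, 0, 89], [0, 0, 0], 0.8],
    [[0, 0, 89], [0, 0, 0], 0.8]
  ]
}}

```text
t: 18.1
position: [381.9, -282.6, 66.8]
tool_rot: [[-0.001, 1.0, 0.001], [1.0, 0.001, -0.001], [-0.001, 0.001, -1.0]]
ft_force: [-0.8, 0.6, 5.5]
width: 0.455
finger_force: 32.3
```

>>> {"fn": "step_arm", "kwargs": {
  "increments": [
    [[0, 0, -15], [0, 0, 0], 0.8],
    [[0, 0, -45], [0, 0, 0], 0.8],
    [[0, 0, -80], [0, 0, 0], 0.8],
    [[15, 0, -100], [0, 0, 0], 0.8],
    [[45, 0, -110], [0, 0, 0], 0.8],
    [[80, 0, -110], [0, 0, 0], 0.8],
    [[120, 0, -110], [0, 0, 0], 0.8],
    [[160, 0, -110], [0, 0, 0], 0.8],
    [[200, 0, -110], [0, 0, 0], 0.8],
    [[240, 0, -110], [0, 0, 0], 0.8],
    [[270, 0, -110], [0, 0, 0], 0.8],
    [[282, 0, -110], [0, 0, 0], 0.8]
  ]
}}

```text
t: 19.3
position: [380.2, 2.5, 175.8]
tool_rot: [[-0.003, 1.0, -0.0], [1.0, 0.003, 0.001], [0.001, -0.0, -1.0]]
ft_force: [-0.1, -0.1, -0.8]
width: 0.456
finger_force: 32.0
```

>>> {"fn": "step_arm", "kwargs": {
  "increments": [
    [[25, 0, 0], [0, 0, 0], 0.8],
    [[60, 0, 0], [0, 0, 0], 0.8],
    [[95, 10, 0], [0, 0, 0], 0.8],
    [[125, 35, 0], [0, 0, 0], 0.8],
    [[145, 70, 0], [0, 0, 0], 0.8],
    [[145, 110, 0], [0, 0, 0], 0.8],
    [[145, 150, 0], [0, 0, 0], 0.8],
    [[145, 190, 0], [0, 0, 0], 0.8],
    [[145, 230, 0], [0, 0, 0], 0.8],
    [[145, 262, 0], [0, 0, 0], 0.8],
    [[145, 274.5, 0], [0, 0, 0], 0.8],
    [[145, 274.5, 0], [0, 0, 0], 0.8]
  ]
}}

```text
t: 20.5
position: [656.8, 144.7, 174.7]
tool_rot: [[-0.0, 1.0, -0.001], [1.0, 0.0, -0.0], [-0.0, -0.001, -1.0]]
ft_force: [-0.2, -0.0, -1.3]
width: 0.447
finger_force: 32.0
```

>>> {"fn": "step_arm", "kwargs": {
  "increments": [
    [[0, 0, 0], [0, 0, 0], 0.8],
    [[0, 0, 0], [0, 0, 0], 0.8]
  ]
}}

```text
t: 20.7
position: [654.4, 145.3, 175.8]
tool_rot: [[-0.001, 1.0, -0.001], [1.0, 0.001, -0.0], [-0.0, -0.001, -1.0]]
ft_force: [-0.0, -0.5, -0.9]
width: 0.454
finger_force: 32.0
```

```bash
python3 look.py 7; python3 - <<'E'
from h import *
for x in((655,144.8,110),(675,144.8,110),(655,144.8,54)):
    p=proj("scene",x); print(x,((p-[170,100]+.5)*3.5-.5).round(1))
E
```

```text
[654.6 145.4 176.2]
(655, 144.8, 110) [566.2 327.8]
(675, 144.8, 110) [569.2 350.5]
(655, 144.8, 54) [554.7 410.6]
```

View pics/c7.png

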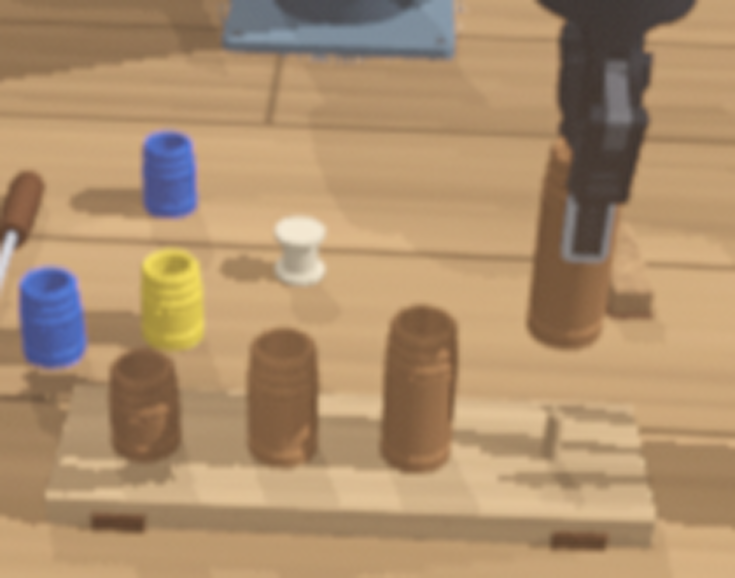

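Stock d's foot is at crop (565,335), which matches the projected spot over the last dowel. Lowering and releasing.

>>> {"fn": "step_arm", "kwargs": {
  "increments": [
    [[0, 0, 25], [0, 0, 0], 0.8],
    [[0, 0, 50], [0, 0, 0], 0.8],
    [[0, 0, 68], [0, 0, 0], 0.8],
    [[0, 0, 79], [0, 0, 0], 0.8],
    [[0, 0, 85], [0, 0, 0], 0.8],
    [[0, 0, 87.5], [0, 0, 0], 0.8],
    [[0, 0, 87.5], [0, 0, 0], 0.8],
    [[0, 0, 87.5], [0, 0, 0], 0.4],
    [[0, 0, 87.5], [0, 0, 0], 0.2],
    [[0, 0, 87.5], [0, 0, 0], 0],
    [[0, 0, 87.5], [0, 0, 0], 0],
    [[0, 0, 87.5], [0, 0, 0], 0]
  ]
}}

```text
t: 22.0
position: [655.6, 145.2, 88.4]
tool_rot: [[-0.001, 1.0, 0.0], [1.0, 0.001, 0.0], [0.0, 0.0, -1.0]]
ft_force: [-1.4, 0.5, 1.3]
width: 1.002
finger_force: 0.0
```

>>> {"fn": "step_arm", "kwargs": {
  "increments": [
    [[0, 0, -30], [0, 0, 0], 0],
    [[0, 0, -75], [0, 0, 0], 0],
    [[0, 0, -120], [0, 0, 0], 0],
    [[0, -30, -140], [0, 0, 0], 0],
    [[0, -75, -140], [0, 0, 0], 0],
    [[0, -120, -140], [0, 0, 0], 0],
    [[0, -165, -140], [0, 0, 0], 0],
    [[0, -200, -140], [0, 0, 0], 0],
    [[0, -200, -140], [0, 0, 0], 0],
    [[0, -200, -140], [0, 0, 0], 0],
    [[0, -200, -140], [0, 0, 0], 0],
    [[0, -200, -140], [0, 0, 0], 0]
  ]
}}

```text
t: 23.2
position: [456.8, 145.0, 228.3]
tool_rot: [[-0.0, 1.0, 0.0], [1.0, 0.0, 0.0], [0.0, 0.0, -1.0]]
ft_force: [0.5, 0.4, -0.9]
width: 0.998
finger_force: 0.0
```

```bash
python3 look.py 8; python3 - <<'E'
import cv2
t=cv2.imread("pics/t8.png")[95:185,165:345];c=cv2.imread("pics/c8.png")[280:]
import numpy as np
t=cv2.resize(t,(600,300),interpolation=cv2.INTER_CUBIC);c=cv2.copyMakeBorder(c[:300],0,0,0,0,0);t=cv2.copyMakeBorder(t,0,0,0,c.shape[1]-600,0)
cv2.imwrite("pics/f8.png",np.vstack([c,t]))
E
```

```text
[456.4 144.9 228. ]
```

View pics/f8.png

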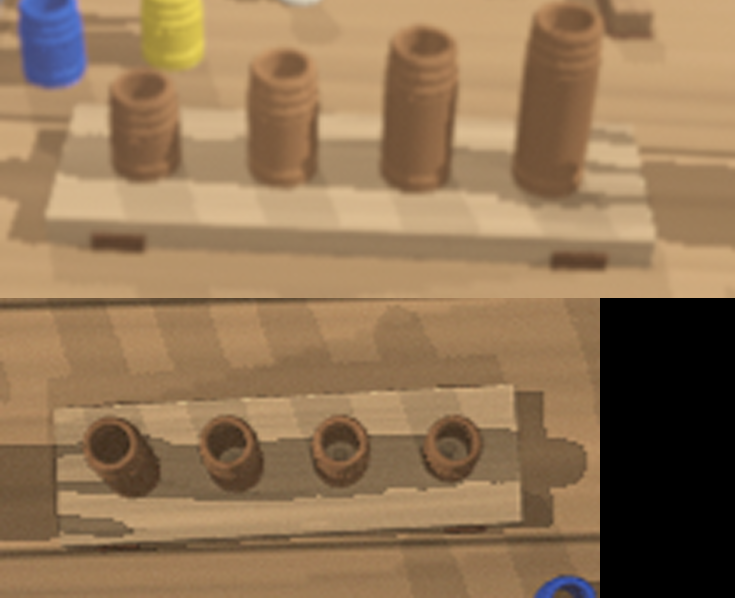

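All four stocks stand upright and seated, shortest to tallest away from the lantern: a (145,125), b (284,115), c (418,110), d (557,100). The gripper is clear, so I hand in.

```bash
python3 -c "
from station import robot
print(robot.sign_off())"
```

```text
the job is handed in; nothing more can be done
None
```

I stood all four stocks upright over their dowels, shortest next to the lantern to tallest farthest away. None were knocked over, and I handed the job in at about 23 s of the 104 s; sign-off gave no verdict.

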